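Fetch the hammer head from behind the containers

ROBOT

A 7-joint arm with a two-finger parallel gripper is mounted at the origin on the work surface. World frame = base frame: x ahead of the robot, y to its left, z up, the work surface at z = 0. Lengths are in m, angles in rad, forces in N, time in s.
With the tool pointing down it reaches from about 0.4 to 0.875 m from the base axis. Payload 6.5 kg.
Tool frame: the origin (TCP) lies on the centre line of the jaws, within the pads' length; the fingertips stand 22 mm ahead of it and the grasp point (between the pads) lies 3 mm ahead of it; z points along the fingers, y is the line along which they close (so a half turn about z gives the same grasp; the last joint's range is limited). The gripper opens to 85 mm and grips with 20 to 120 N. Pads are 22 mm wide; open, the fingers measure 114 mm over their backs; the gripper's body (76 mm by 85 mm) begins 54 mm behind the grasp point. The pads swing forward as they close: fully open they stand 13 mm farther back than shut.
Start: joints at [-1.412, 0.536, -0.004, 1.538, 0.003, 1.067, -0.071], TCP at [0.145, 0.634, 0.253] pointing down, gripper open.
Joint ranges: [-2.7, 2.7], [-0.37, 2.16], [-1.27, 1.26], [0.24, 2.4], [-1.31, 4.45], [0.19, 1.91], [-2.76, 2.76]. Speed limits (rad/s): [2.39, 2.39, 3.14, 3.14, 3.14, 3.14, 3.14].

INTERFACE

Orientations are given as a 3x3 rotation matrix whose columns are the frame's x, y, z axes.
In Python, from station import arm, vision gives the robot as it stands. The module is installed in compiled form; this text tells all that it offers.
- The arm moves only by the shell command python3 -m inch 'ROWS' [FORCE]. ROWS is a JSON list of rows, 1 to 5 of them, each written [[dx, dy, dz], turn, opening]: dx, dy, dz in m, then a turn about the tool's z in rad, then the finger opening in m; each row shifts and turns the commanded pose from where the row before left it, along the tool's axes as they then stand; what a row does not reach is not made up. A row lasts 1/10 s, in which the tool goes at most 0.05 m and 0.15 rad, less where a joint would pass 70% of its speed; a pose out of reach is approached as far as the arm can. The fingers move at their own pace and stop on an object; FORCE is the grip in N (left out, the last holds). Time passes only in rows, so rows that do not move let the fingers close. It prints the time, the measured TCP pose, the force, the opening and the grip force at its end. Input that does not fit is refused with a message, and nothing moves.
- arm.observe(): the state, without advancing time (a new reading comes with each control period).
- vision.read_camera(name): name is "side" or "top" or "wrist"; returns a dict with "color" (420x560x3 uint8, red, green, blue), "depth" (420x560 float32, m along the optical axis (not along the pixel's ray), 0 where there is no reading), "intrinsics" (3x3 intrinsics, pixels), "R" (3x3) and "t" (3): a world point X has camera coordinates R X + t; the wrist camera has in their place "tool_from_camera" (4x4, takes a point from camera to tool coordinates, whose origin is the TCP and whose axes are the flange's). Camera axes: x right, y down, z forward; pixel columns grow to the right and rows downward; lengths in m; the calibration is good to about 2 mm. The wrist camera is an equidistant fisheye: a pixel r from the principal point sees the ray r / f radians off the axis. A picture is of the moment at which its call begins: read the wrist's pose just before it.
- arm.job_done(): hands the job in; it is judged then, once.
Trained networks look in the newest picture that a camera, given by its name, has taken for a name from the list of things; names that differ only in an ending like _2 or _b are one class to them, and where a whole thing is asked for, a point or a joint stands for the part that bears it (a point fixed in the world has none). Each returns a list of dicts, best first, with "p" (0 to 1); they miss things now and then, are a little off and sometimes report something else, mostly with a low value. They report only what shows in the picture. A call takes as long as a camera call.
- vision.look_for(camera, name): "extent" ([centre column, centre row, width, height] in pixels, round what is visible of it).
- vision.cut_out(camera, name): "mask" (420x560 bool, what is visible of it) and "extent" ([centre column, centre row, width, height] in pixels, round what is visible of it).
The state is a dict: "time_s": time; "joint_positions": joint angles; "joint_vel": joint speeds; "effort": joint torques, N m; "ee_pos": TCP position; "orientation": TCP orientation; "contact_force": force on the tool from outside, world axes, zero at the start; "ft_torque": the same for the moment, N m; "opening": finger opening in m; "gripper_force": force on a finger pad.
Only numpy, scipy, OpenCV 4.12 (cv2) and the standard library are available. Lean on these libraries where they do the work, as an engineer would, in place of code of your own. Each camera call takes 0.05 s, during which the arm holds its last target. There are 200 camera calls.

TASK

The steel hammer head lies in the blue tray behind three containers (a can, a jar and a bottle). Clear all three containers out of the tray and stand them on the black rubber mat, then set the hammer head down, same side up and flat, in the grey-walled pocket of the aluminium nest, and only then stand each container back in the tray on the very spot it came from. Keep the containers from toppling and leave the finished hammer, the tape roll and the carton alone.

Things in the scene. Friction and masses are not known exactly. Their poses are not given: they have to be found in the camera images.
- tray: Shallow blue tray fixed to the bench, 180 mm (x) by 210 mm (y); floor 5 mm, rim 16 mm above the bench. Origin: centre of its underside, z up, -x side roughly towards the robot. White ring outlines on its floor, 52 mm across, at x = -30 mm, y = -62, 0, +62 mm, mark the container places (one container on each, any order); the head starts behind them near x = +22 mm.
- mat: Black rubber mat fixed flat on the bench, 140 mm (x) by 220 mm (y), 4 mm thick: the side area, empty at the start, with room for the three containers side by side along its y. Origin: centre of its underside, on the bench; z up.
- nest: Aluminium plate 100 (x) by 180 mm (y), 8 mm thick, fixed to the bench; on it low grey plastic walls make a pocket 50 (x) by 152 mm (y) clear inside for the head, which lies along y, either way round. Pocket floor 8 mm, wall tops 18 mm above the bench; the long walls leave an 88 mm gap in the middle for fingers. Origin: centre of its underside, z up.
- head: Loose bare steel claw-hammer head, 0.45 kg, lying flat, 133 mm long along its y: round face 30 mm across ends at y = +66, split claw at y = -67 mm. Middle block 28 wide (x), 34 long (y), 32 mm high, dark eye on top: grip it there across x. Origin: centre of that block's underside, z up. It starts along the tray's y, some 15 mm from the containers.
- can: Loose closed plain steel can, an upright cylinder 48 mm across and 95 mm high, about 0.25 kg. Origin: centre of its underside; z up.
- jar: Loose closed white plastic jar, upright, 85 mm high: body 47 mm across up to 60 mm, ribbed straight screw lid 49 mm across from 60 to 85 mm, about 0.2 kg. Origin: centre of its underside; z up.
- bottle: Loose closed white plastic bottle, upright, 105 mm high: body 44 mm across up to 58 mm, then a sloping shoulder, and a straight grey cap 26 mm across from 72 to 105 mm, about 0.18 kg. Origin: centre of its underside; z up.
- hammer: Bystander: finished hammer with wooden handle, about 300 mm long (along its x), lying loose on the far side of the bench. Leave it alone. Origin: on the bench, at mid length.
- tape: Bystander: loose clear or whitish roll of packing tape lying flat, 96 mm across, 48 mm high. Leave it alone. Origin: centre of its underside.
- carton: Bystander: small loose closed cardboard carton, 70 x 100 x 60 mm. Leave it alone. Origin: centre of its underside.

How it is judged:
On the way, in this order (a step that is already met when the one before it is completed fails the run):
1. all three containers stand released on the rubber mat, the hammer head still where it lay (within 30 mm) (x of can in the frame of mat between -0.07 and 0.07 m and y of can in the frame of mat between -0.11 and 0.11 m and z of can in the frame of mat between 0 and 0.009 m and angle between each of can, jar, bottle's own z axis and vertical below 0.1 rad and linear speed of each of can, jar, bottle below 0.03 m/s and contact force between each of can, jar, bottle and the fingers below 0.05 N and x of jar in the frame of mat between -0.07 and 0.07 m and y of jar in the frame of mat between -0.11 and 0.11 m and z of jar in the frame of mat between 0 and 0.009 m and x of bottle in the frame of mat between -0.07 and 0.07 m and y of bottle in the frame of mat between -0.11 and 0.11 m and z of bottle in the frame of mat between 0 and 0.009 m and distance of head from where it was at the start of the episode below 0.03 m), for 0.2 s.
2. the hammer head lies released and flat in the nest while the three containers still stand on the mat (x of head in the frame of nest between -0.014 and 0.014 m and y of head in the frame of nest between -0.016 and 0.016 m and z of head in the frame of nest between 0.004 and 0.012 m and angle between each of head, can, jar, bottle's own z axis and vertical below 0.1 rad and angle between the y axis of head and the y axis of nest, either way round below 0.2 rad and linear speed of each of head, can, jar, bottle below 0.03 m/s and contact force between head and the fingers below 0.05 N and x of can in the frame of mat between -0.07 and 0.07 m and y of can in the frame of mat between -0.11 and 0.11 m and z of can in the frame of mat between 0 and 0.009 m and x of jar in the frame of mat between -0.07 and 0.07 m and y of jar in the frame of mat between -0.11 and 0.11 m and z of jar in the frame of mat between 0 and 0.009 m and x of bottle in the frame of mat between -0.07 and 0.07 m and y of bottle in the frame of mat between -0.11 and 0.11 m and z of bottle in the frame of mat between 0 and 0.009 m), for 0.2 s.
At the end, for the whole second after the job is handed in: The hammer head lies flat in the pocket of the nest, along it (centre within 14 mm across and 16 mm along, within 0.2 rad), and the can, jar and bottle each stand upright in the tray within 15 mm of the spot where each stood at the start; all released and at rest (x of head in the frame of nest between -0.014 and 0.014 m and y of head in the frame of nest between -0.016 and 0.016 m and z of head in the frame of nest between 0.004 and 0.012 m and angle between each of head, can, jar, bottle's own z axis and vertical below 0.1 rad and angle between the y axis of head and the y axis of nest, either way round below 0.2 rad and linear speed of each of head, can, jar, bottle below 0.03 m/s and contact force between each of head, can, jar, bottle and the fingers below 0.05 N and distance of each of can, jar, bottle from where it was at the start of the episode below 0.015 m); the robot touches nothing.
It fails at once if a container topples (leans more than 0.6 rad) (angle between any of can, jar, bottle's own z axis and vertical above 0.6 rad).
It fails at once if a bystander (hammer, tape roll, carton) is moved more than 20 mm (distance of any of hammer, tape, carton from where it was at the start of the episode above 0.02 m).
It also fails if it takes over 152 s, if anything falls off the work surface, if the arm or the gripper's body presses on something with over 40 N, if the wrist force passes 120 N, or if a joint passes its speed limit or range.

## Working session

There is one attempt and no reset: what is moved stays moved. The work goes in short steps, Python scripts to look and compute and a shell command to move; the robot and the scene stay as the last step left them, time stands still between calls to the robot, and variables do not carry over. Pictures are saved under pics/ and viewed, at most 14 in all, crops included, and the job is handed in when it is done.

```bash
mkdir -p pics
cat > h.py <<'E'
import numpy as np, cv2
from station import arm, vision
def pts(c,mask=None):
    d=c["depth"];K=np.array(c["intrinsics"]);v,u=np.nonzero((d>0)&(mask if mask is not None else True))
    z=d[v,u];P=np.stack([(u-K[0,2])/K[0,0]*z,(v-K[1,2])/K[1,1]*z,z],1)
    return (P-np.array(c["t"]))@np.array(c["R"])
def save(n,c): cv2.imwrite(f"pics/{n}.png",cv2.cvtColor(c["color"],cv2.COLOR_RGB2BGR))
E
python3 - <<'E'
from h import *
np.set_printoptions(precision=4,suppress=True)
s=arm.observe();print(s["ee_pos"],s["orientation"],s["opening"],s["time_s"])
for cam in ["top","side"]:
    c=vision.read_camera(cam);save(cam,c)
    for n in ["tray","mat","nest","head","can","jar","bottle","hammer","tape","carton"]:
        r=vision.cut_out(cam,n)
        if not r: print(cam,n,"none");continue
        P=pts(c,r[0]["mask"])
        print(cam,n,round(r[0]["p"],2),np.round(r[0]["extent"]),np.percentile(P,[2,50,98],axis=0).round(3).tolist() if len(P) else 0)
print(arm.observe()["time_s"])
E
```

```text
[0.1447 0.6331 0.2524] [[-0.9749  0.2228 -0.0003]
 [ 0.2228  0.9749 -0.0017]
 [-0.0001 -0.0018 -1.    ]] 0.08550232680594842 0.0
top tray 0.73 [281. 242.  98.  90.] [[0.456, -0.119, 0.001], [0.554, -0.016, 0.005], [0.642, 0.092, 0.017]]
top mat 0.6 [145. 261. 100.  64.] [[0.43, 0.205, -0.0], [0.499, 0.31, 0.004], [0.571, 0.418, 0.007]]
top nest 0.91 [402. 261.  88.  57.] [[0.429, -0.387, 0.004], [0.484, -0.301, 0.008], [0.541, -0.215, 0.019]]
top head 0.77 [283. 227.  53.  18.] [[0.552, -0.069, 0.004], [0.569, -0.005, 0.031], [0.59, 0.054, 0.039]]
top can 0.61 [258. 256.  22.  28.] [[0.484, 0.02, 0.029], [0.504, 0.04, 0.099], [0.526, 0.063, 0.103]]
top jar none
top bottle 0.67 [312. 246.  24.  25.] [[0.509, -0.098, 0.006], [0.525, -0.076, 0.072], [0.548, -0.059, 0.112]]
top hammer 0.7 [220. 142. 121.  33.] [[0.749, -0.001, 0.01], [0.772, 0.171, 0.023], [0.83, 0.286, 0.028]]
top tape 0.74 [331. 140.  39.  39.] [[0.744, -0.184, 0.005], [0.792, -0.141, 0.044], [0.835, -0.095, 0.05]]
top carton 0.77 [407. 165.  58.  46.] [[0.672, -0.363, 0.005], [0.712, -0.306, 0.059], [0.755, -0.259, 0.
[... 392 characters left out ...]
73, -0.023, 0.026], [0.602, 0.001, 0.039]]
side can 0.97 [234. 206.  24.  41.] [[0.485, 0.016, 0.006], [0.498, 0.026, 0.068], [0.526, 0.071, 0.102]]
side jar 0.95 [257. 214.  18.  43.] [[0.495, -0.045, 0.008], [0.509, -0.035, 0.065], [0.538, -0.002, 0.092]]
side bottle 0.85 [279. 224.  21.  46.] [[0.509, -0.104, 0.007], [0.521, -0.093, 0.061], [0.542, -0.069, 0.111]]
side hammer 0.64 [287. 165.  74.  48.] [[0.749, -0.011, 0.0], [0.768, 0.159, 0.021], [0.83, 0.283, 0.028]]
side tape 0.61 [370. 200.  37.  35.] [[0.745, -0.19, 0.003], [0.782, -0.148, 0.031], [0.833, -0.105, 0.05]]
side carton 0.66 [416. 243.  56.  53.] [[0.671, -0.373, 0.005], [0.699, -0.326, 0.059], [0.757, -0.272, 0.063]]
1.1
```

View pics/top.png

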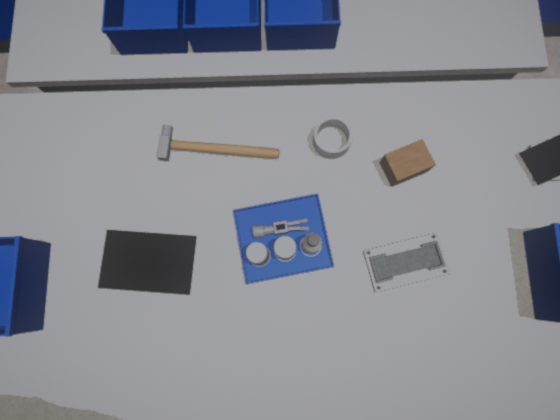

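View pics/side.png

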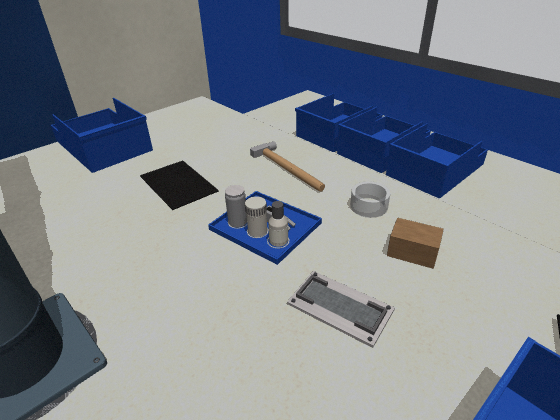

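The top view shows the can at (258,254), jar (285,248), bottle (311,243), head (280,227) with its face to +y, mat (148,262) and nest (405,262). The side view agrees with this. Next I'll fit accurate poses.

Run:
```python
from h import *
np.set_printoptions(precision=4,suppress=True)
def rect(P):
    (c,wh,a)=cv2.minAreaRect((P[:,:2]*1000).astype(np.float32));return np.round(c,1),np.round(wh,1),round(a,1)
ct=vision.read_camera("top")
for n in ["tray","mat","nest"]:
    m=vision.cut_out("top",n)[0]["mask"];k=np.ones((3,3),np.uint8);m=cv2.morphologyEx(m.astype(np.uint8),cv2.MORPH_OPEN,k)>0
    P=pts(ct,m); P=P[P[:,2]<.03]; print(n,rect(P))
mh=vision.cut_out("top","head")[0]["mask"];P=pts(ct,mh);print("head",rect(P[P[:,2]>.012]))
B=P[P[:,2]>.028];print("block",rect(B[(abs(B[:,1]+.005)<.03)]))
cs=vision.read_camera("side")
for nm,c in (("top",ct),("side",cs)):
    P=pts(c)
    for n,x,y,zt in [("can",.505,.042,.1),("jar",.516,-.018,.09),("bottle",.526,-.078,.11)]:
        q=P[(np.hypot(P[:,0]-x,P[:,1]-y)<.033)&(abs(P[:,2]-zt)<.006)]
        cc,r=cv2.minEnclosingCircle((q[:,:2]*1000).astype(np.float32));print(nm,n,len(q),np.round(cc,1),round(r,1),q.mean(0),(q[:,:2].max(0)+q[:,:2].min(0))/2)
```

```text
tray (array([549.9, -12.6]), array([183.2, 209.5]), 10.2)
mat (array([500. , 311.1]), array([228.4, 143.9]), 84.4)
nest (array([ 485.4, -301.5]), array([102.8, 180.1]), 12.3)
head (array([571. ,  -8.8]), array([ 28.9, 131.8]), 7.1)
block (array([570.3,  -4.8]), array([28.3, 60.2]), 5.6)
top can 343 [507.6  42.8] 22.4 [0.5072 0.0427 0.0999] [0.5079 0.0422]
top jar 399 [518.5 -18.5] 24.8 [ 0.5182 -0.0185  0.0897] [ 0.5185 -0.018 ]
top bottle 115 [530.6 -79.6] 12.6 [ 0.5304 -0.0794  0.1095] [ 0.5308 -0.0792]
side can 188 [506.5  41.4] 24.1 [0.5064 0.0386 0.1001] [0.5075 0.04  ]
side jar 251 [518.5 -20.4] 26.1 [ 0.5167 -0.024   0.0899] [ 0.5181 -0.0208]
side bottle 91 [530.2 -82.3] 14.0 [ 0.5294 -0.0844  0.1096] [ 0.5303 -0.0818]
```

```bash
cat > d.py <<'E'
import sys
from h import *
# remaining delta to world target x y z [yaw of tool y, deg] in tool axes
t=list(map(float,sys.argv[1:]));s=arm.observe();R=np.array(s["orientation"]);yw=np.degrees(np.arctan2(R[1,1],R[0,1]))
turn=np.radians(((yw-t[3]+90)%180)-90) if len(t)>3 else 0
print("pos",np.round(s["ee_pos"],4),"yaw",round(yw,2),"delta",np.round(R.T@(np.array(t[:3])-s["ee_pos"]),4),"turn",round(turn,3),"open",round(s["opening"],4),"q7",round(s["joint_positions"][6],2),"F",np.round(s["contact_force"],1),"t",round(s["time_s"],2))
E
python3 -m inch '[[[0,0,0],0.145,0.085],[[0,0,0],0.145,0.085],[[0,0,0],0.145,0.085],[[0,0,0],0.145,0.085],[[0,0,0],0.145,0.085]]' 40
python3 -m inch '[[[0,0,0],0.145,0.085],[[0,0,0],0.145,0.085],[[0,0,0],0.145,0.085],[[0,0,0],0,0.085]]'
python3 d.py .507 .0425 .25 10.4
```

```text
time_s: 1.9
ee_pos: [0.1448, 0.6337, 0.2533]
orientation: [[-0.577, 0.817, -0.0], [0.817, 0.577, 0.0], [0.0, -0.0, -1.0]]
contact_force: [0.5, 0.2, -0.9]
opening: 0.0851
gripper_force: 0.0
time_s: 2.3
ee_pos: [0.1447, 0.6337, 0.2532]
orientation: [[-0.184, 0.983, 0.0], [0.983, 0.184, -0.0], [-0.0, 0.0, -1.0]]
contact_force: [0.0, 0.5, 0.0]
opening: 0.0851
gripper_force: 0.0
pos [0.1447 0.6337 0.2532] yaw 10.61 delta [-0.6478  0.2473  0.0034] turn 0.004 open 0.0851 q7 -1.11 F [0.  0.5 0. ] t 2.3
```

```bash
python3 -m inch '[[[-0.046,0.018,0],0,0.085],[[-0.046,0.018,0],0,0.085],[[-0.046,0.018,0],0,0.085],[[-0.046,0.018,0],0,0.085],[[-0.046,0.018,0],0,0.085]]' >/dev/null
python3 -m inch '[[[-0.046,0.018,0],0,0.085],[[-0.046,0.018,0],0,0.085],[[-0.046,0.018,0],0,0.085],[[-0.046,0.018,0],0,0.085],[[-0.046,0.018,0],0,0.085]]' >/dev/null
python3 -m inch '[[[-0.046,0.018,0],0,0.085],[[-0.046,0.018,0],0,0.085],[[-0.046,0.018,0],0,0.085],[[-0.046,0.018,0],0,0.085],[[0,0,0],0,0.085]]' >/dev/null
python3 d.py .507 .0425 .25 10.4
```

```text
pos [0.5145 0.0399 0.2541] yaw 10.31 delta [ 0.0039 -0.0069  0.0041] turn -0.002 open 0.0853 q7 0.22 F [ 0.3 -1.2 -0.1] t 3.8
```

```bash
python3 -m inch '[[[0.004,-0.007,0],0,0.085],[[0,0,0.045],0,0.085],[[0,0,0.045],0,0.085],[[0,0,0.045],0,0.085],[[0,0,0.037],0,0.085]]' >/dev/null
python3 -m inch '[[[0,0,0],0,0.085],[[0,0,0],0,0.04],[[0,0,0],0,0.04],[[0,0,0],0,0.04],[[0,0,0],0,0.04]]' 40
python3 -m inch '[[[0,0,0],0,0.04],[[0,0,0],0,0.04],[[0,0,0],0,0.04],[[0,0,0],0,0.04]]' 
python3 d.py .507 .0425 .082 10.4
```

```text
time_s: 4.8
ee_pos: [0.5056, 0.0507, 0.0837]
orientation: [[-0.186, 0.983, 0.004], [0.983, 0.186, 0.002], [0.001, 0.004, -1.0]]
contact_force: [-0.2, 0.7, 8.5]
opening: 0.0467
gripper_force: 39.5
time_s: 5.2
ee_pos: [0.5056, 0.0507, 0.0837]
orientation: [[-0.186, 0.983, 0.004], [0.983, 0.186, 0.002], [0.001, 0.004, -1.0]]
contact_force: [-1.0, -0.5, 8.3]
opening: 0.0466
gripper_force: 39.6
pos [0.5056 0.0507 0.0837] yaw 10.7 delta [-0.0083 -0.0001  0.0017] turn 0.005 open 0.0466 q7 0.38 F [-1.  -0.5  8.3] t 5.2
```

```bash
python3 -m inch '[[[0,0,0],0,0.085],[[0,0,0],0,0.085],[[0,0,0],0,0.085],[[0,0,0],0,0.085],[[-0.008,0,0],0,0.085]]' >/dev/null
python3 -m inch '[[[0,0,0],0,0.085],[[0,0,0],0,0.085],[[0,0,0],0,0.085]]' >/dev/null
python3 d.py .507 .0425 .082 10.4
python3 - <<'E'
from h import *
s=arm.observe();c=vision.read_camera("wrist");save("w1",c);print(c["intrinsics"],c["tool_from_camera"])
E
```

```text
pos [0.5055 0.0421 0.0812] yaw 10.65 delta [ 0.0001  0.0016 -0.0008] turn 0.004 open 0.0847 q7 0.39 F [0.  0.  0.7] t 6.0
[[325.1922621    0.         279.07050033]
 [  0.         325.1922621  215.10605589]
 [  0.           0.           1.        ]] [[ 1.02535487e-03 -9.52498163e-01 -3.04542606e-01  7.83691693e-02]
 [ 9.99999403e-01  8.61481193e-04  6.72467509e-04 -2.69385052e-05]
 [-3.78166339e-04 -3.04543113e-01  9.52498477e-01 -1.19783772e-01]
 [ 0.00000000e+00  0.00000000e+00  0.00000000e+00  1.00000000e+00]]
```

View pics/w1.png

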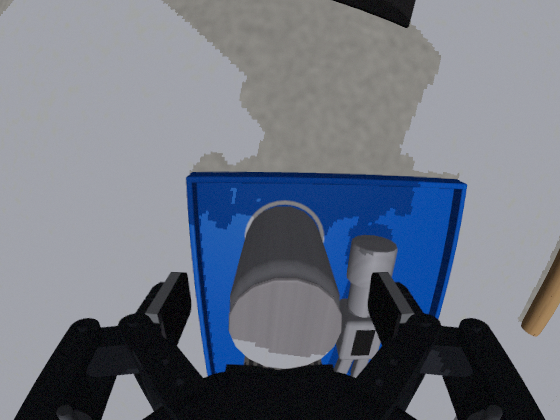

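```bash
python3 -m inch '[[[0,0,0],0,0.04],[[0,0,0],0,0.04],[[0,0,0],0,0.04],[[0,0,0],0,0.04],[[0,0,0],0,0.04]]' 60 >/dev/null
python3 -m inch '[[[0,0,-0.01],0,0.04],[[0,0,-0.02],0,0.04],[[0,0,-0.02],0,0.04],[[0,0,-0.01],0,0.04],[[0,0,0],0,0.04]]'
python3 -m inch '[[[0.015,0.003,0],0,0.04],[[0.03,0.006,0],0,0.04],[[0.03,0.006,0],0,0.04],[[0.03,0.006,0],0,0.04],[[0.03,0.006,0],0,0.04]]' >/dev/null
python3 -m inch '[[[0.03,0.006,0],0,0.04],[[0.03,0.006,0],0,0.04],[[0.03,0.006,0],0,0.04],[[0.03,0.006,0],0,0.04],[[0.03,0.006,0],0,0.04]]' >/dev/null
python3 -m inch '[[[0.03,0.006,0],0,0.04],[[0.015,0.003,0],0,0.04],[[0,0,0],0,0.04],[[0,0,0],0,0.04]]'
python3 d.py .506 .376 .082
```

```text
time_s: 7.05
ee_pos: [0.5062, 0.0423, 0.1424]
orientation: [[-0.185, 0.983, 0.002], [0.983, 0.185, 0.001], [0.0, 0.002, -1.0]]
contact_force: [-0.2, 0.9, -2.7]
opening: 0.0464
gripper_force: 62.3
time_s: 8.45
ee_pos: [0.5089, 0.3774, 0.1404]
orientation: [[-0.185, 0.983, -0.001], [0.983, 0.185, -0.002], [-0.002, -0.001, -1.0]]
contact_force: [0.8, -0.6, -2.1]
opening: 0.0461
gripper_force: 62.2
pos [0.5089 0.3774 0.1404] yaw 10.64 delta [-0.0007 -0.003   0.0585] turn 0 open 0.0461 q7 -0.23 F [ 0.8 -0.6 -2.1] t 8.45
```

```bash
python3 -m inch '[[[0,-0.003,0.02],0,0.04],[[0,0,0.02],0,0.04],[[0,0,0.012],0,0.04],[[0,0,0.005],0,0.04],[[0,0,0.002],0,0.04]]' >/dev/null
python3 -m inch '[[[0,0,0],0,0.04],[[0,0,0],0,0.04]]'
python3 -m inch '[[[0,0,0],0,0.085],[[0,0,0],0,0.085],[[0,0,0],0,0.085],[[0,0,0],0,0.085]]' >/dev/null
python3 d.py .5185 -.019 .25 10.6
```

```text
time_s: 9.15
ee_pos: [0.507, 0.3783, 0.0831]
orientation: [[-0.185, 0.983, 0.001], [0.983, 0.185, 0.001], [0.001, 0.001, -1.0]]
contact_force: [0.7, -1.0, -3.3]
opening: 0.0465
gripper_force: 62.2
pos [0.5066 0.3783 0.0826] yaw 10.66 delta [-0.3926 -0.0617 -0.1675] turn 0.001 open 0.0847 q7 -0.2 F [0.7 0.9 0.7] t 9.55
```

```bash
python3 -m inch '[[[0,0,-0.02],0,0.085],[[0,0,-0.04],0,0.085],[[0,0,-0.04],0,0.085],[[-0.02,-0.003,0],0,0.085],[[-0.045,-0.007,0],0,0.085]]' >/dev/null
python3 -m inch '[[[-0.045,-0.007,0],0,0.085],[[-0.045,-0.007,0],0,0.085],[[-0.045,-0.007,0],0,0.085],[[-0.045,-0.007,0],0,0.085],[[-0.045,-0.007,0],0,0.085]]' >/dev/null
python3 -m inch '[[[-0.045,-0.007,0],0,0.085],[[-0.045,-0.007,0],0,0.085],[[-0.013,-0.003,0],0,0.085],[[0,0,0],0,0.085],[[0,0,0],0,0.085]]' >/dev/null
python3 -m inch '[[[0,0,0],0,0.085],[[0,0,0],0,0.085]]' >/dev/null
python3 d.py .5185 -.019 .074 10.6
```

```text
pos [ 0.5183 -0.0177  0.1822] yaw 10.83 delta [-0.0014  0.      0.1082] turn 0.004 open 0.0847 q7 0.43 F [ 0.2 -0.9 -0. ] t 11.25
```

```bash
python3 -m inch '[[[-0.001,0,0.02],0,0.085],[[0,0,0.04],0,0.085],[[0,0,0.03],0,0.085],[[0,0,0.012],0,0.085],[[0,0,0],0,0.085]]' >/dev/null
python3 -m inch '[[[0,0,0],0,0.085],[[0,0,0],0,0.04],[[0,0,0],0,0.04],[[0,0,0],0,0.04],[[0,0,0],0,0.04]]' 60 >/dev/null
python3 -m inch '[[[0,0,0],0,0.04],[[0,0,0],0,0.04]]'
python3 d.py .500 .311 .082
```

```text
time_s: 12.45
ee_pos: [0.5192, -0.0205, 0.0816]
orientation: [[-0.185, 0.983, 0.002], [0.983, 0.185, 0.001], [0.0, 0.002, -1.0]]
contact_force: [-1.1, -0.4, 8.7]
opening: 0.0477
gripper_force: 60.6
pos [ 0.5192 -0.0205  0.0816] yaw 10.66 delta [ 3.293e-01  4.250e-02 -2.000e-04] turn 0 open 0.0477 q7 0.54 F [-1.1 -0.4  8.7] t 12.45
```

```bash
python3 -m inch '[[[0,0,-0.01],0,0.04],[[0,0,-0.02],0,0.04],[[0,0,-0.02],0,0.04],[[0,0,-0.01],0,0.04],[[0,0,0],0,0.04]]'
python3 -m inch '[[[0.015,0.002,0],0,0.04],[[0.03,0.004,0],0,0.04],[[0.03,0.004,0],0,0.04],[[0.03,0.004,0],0,0.04],[[0.03,0.004,0],0,0.04]]' >/dev/null
python3 -m inch '[[[0.03,0.004,0],0,0.04],[[0.03,0.004,0],0,0.04],[[0.03,0.004,0],0,0.04],[[0.03,0.004,0],0,0.04],[[0.03,0.004,0],0,0.04]]' >/dev/null
python3 -m inch '[[[0.03,0.004,0],0,0.04],[[0.014,0.001,0],0,0.04],[[0,0,0],0,0.04],[[0,0,0],0,0.04],[[0,0,0],0,0.04]]'
python3 d.py .500 .311 .082
```

```text
time_s: 12.95
ee_pos: [0.5193, -0.0205, 0.1417]
orientation: [[-0.185, 0.983, 0.003], [0.983, 0.185, 0.0], [-0.0, 0.003, -1.0]]
contact_force: [-0.3, -0.0, -1.4]
opening: 0.0475
gripper_force: 62.2
time_s: 14.45
ee_pos: [0.5, 0.3084, 0.1401]
orientation: [[-0.182, 0.983, -0.0], [0.983, 0.182, -0.001], [-0.001, -0.001, -1.0]]
contact_force: [-0.3, -0.9, -1.4]
opening: 0.0474
gripper_force: 62.1
pos [0.5    0.3084 0.1401] yaw 10.5 delta [0.0027 0.0005 0.0581] turn 0 open 0.0474 q7 -0.12 F [-0.3 -0.9 -1.4] t 14.45
```

```bash
python3 -m inch '[[[0,0,0.02],0,0.04],[[0,0,0.02],0,0.04],[[0,0,0.012],0,0.04],[[0,0,0.004],0,0.04],[[0,0,0.003],0,0.04]]' >/dev/null
python3 -m inch '[[[0,0,0],0,0.04],[[0,0,0],0,0.04]]'
python3 -m inch '[[[0,0,0],0,0.085],[[0,0,0],0,0.085],[[0,0,0],0,0.085],[[0,0,0],0,0.085]]' >/dev/null
python3 -m inch '[[[0,0,-0.02],0,0.085],[[0,0,-0.04],0,0.085],[[0,0,-0.05],0,0.085]]' >/dev/null
python3 d.py .5305 -.080 .2 10.6
```

```text
time_s: 15.15
ee_pos: [0.5002, 0.3108, 0.082]
orientation: [[-0.185, 0.983, 0.001], [0.983, 0.185, 0.001], [0.0, 0.001, -1.0]]
contact_force: [1.1, 0.1, -1.7]
opening: 0.0475
gripper_force: 62.1
pos [0.4985 0.31   0.1911] yaw 10.66 delta [-0.3892 -0.0407 -0.008 ] turn 0.001 open 0.0847 q7 -0.15 F [1.5 2.1 0.9] t 15.85
```

```bash
python3 -m inch '[[[-0.024,-0.001,0],0,0.085],[[-0.045,-0.005,0],0,0.085],[[-0.045,-0.005,0],0,0.085],[[-0.045,-0.005,0],0,0.085],[[-0.045,-0.005,0],0,0.085]]' >/dev/null
python3 -m inch '[[[-0.045,-0.005,0],0,0.085],[[-0.045,-0.005,0],0,0.085],[[-0.045,-0.005,0],0,0.085],[[-0.045,-0.005,0],0,0.085],[[-0.005,0,0],0,0.085]]' >/dev/null
python3 -m inch '[[[0,0,0],0,0.06],[[0,0,0],0,0.06],[[0,0,0],0,0.06],[[0,0,0],0,0.06]]' >/dev/null
python3 d.py .5305 -.080 .098 10.6
```

```text
pos [ 0.5315 -0.0775  0.1912] yaw 10.81 delta [-0.0023 -0.0014  0.0932] turn 0.004 open 0.06 q7 0.56 F [ 0.5 -0.1 -0.1] t 17.25
```

```bash
python3 -m inch '[[[-0.002,-0.001,0.02],0,0.06],[[0,0,0.03],0,0.06],[[0,0,0.026],0,0.06],[[0,0,0.012],0,0.06],[[0,0,0],0,0.06]]' >/dev/null
python3 -m inch '[[[0,0,0],0,0.06],[[0,0,0],0,0.018],[[0,0,0],0,0.018],[[0,0,0],0,0.018],[[0,0,0],0,0.018]]' 60 >/dev/null
python3 -m inch '[[[0,0,0],0,0.018],[[0,0,0],0,0.018]]'
python3 -m inch '[[[0,0,-0.01],0,0.018],[[0,0,-0.02],0,0.018],[[0,0,-0.02],0,0.018],[[0,0,-0.01],0,0.018],[[0,0,0],0,0.018]]'
python3 d.py .494 .244 .1
```

```text
time_s: 18.45
ee_pos: [0.5315, -0.0814, 0.1044]
orientation: [[-0.185, 0.983, 0.002], [0.983, 0.185, 0.0], [-0.0, 0.002, -1.0]]
contact_force: [-0.7, -0.2, 6.2]
opening: 0.0241
gripper_force: 58.5
time_s: 18.95
ee_pos: [0.5317, -0.0814, 0.1648]
orientation: [[-0.185, 0.983, 0.003], [0.983, 0.185, 0.0], [-0.0, 0.003, -1.0]]
contact_force: [0.5, -0.5, -1.6]
opening: 0.0245
gripper_force: 59.0
pos [ 0.5317 -0.0814  0.1648] yaw 10.66 delta [0.3268 0.0229 0.0647] turn 0 open 0.0245 q7 0.6 F [ 0.5 -0.5 -1.6] t 18.95
```

```bash
python3 -m inch '[[[0.015,0.001,0],0,0.018],[[0.03,0.002,0],0,0.018],[[0.03,0.002,0],0,0.018],[[0.03,0.002,0],0,0.018],[[0.03,0.002,0],0,0.018]]' >/dev/null
python3 -m inch '[[[0.03,0.002,0],0,0.018],[[0.03,0.002,0],0,0.018],[[0.03,0.002,0],0,0.018],[[0.03,0.002,0],0,0.018],[[0.03,0.002,0],0,0.018]]' >/dev/null
python3 -m inch '[[[0.03,0.002,0],0,0.018],[[0.012,0.001,0],0,0.018],[[0,0,0],0,0.018],[[0,0,0],0,0.018],[[0,0,0],0,0.018]]'
python3 d.py .494 .244 .1034
```

```text
time_s: 20.45
ee_pos: [0.4921, 0.242, 0.1631]
orientation: [[-0.182, 0.983, -0.0], [0.983, 0.182, -0.001], [-0.001, -0.0, -1.0]]
contact_force: [-0.2, -0.5, -1.4]
opening: 0.0243
gripper_force: 59.0
pos [0.4921 0.242  0.1631] yaw 10.51 delta [0.0017 0.0022 0.0597] turn 0 open 0.0243 q7 -0.02 F [-0.2 -0.5 -1.4] t 20.45
```

```bash
python3 -m inch '[[[0,0,0.02],0,0.018],[[0,0,0.02],0,0.018],[[0,0,0.012],0,0.018],[[0,0,0.005],0,0.018],[[0,0,0.003],0,0.018]]' >/dev/null
python3 -m inch '[[[0,0,0],0,0.018],[[0,0,0],0,0.018]]'
python3 -m inch '[[[0,0,0],0,0.06],[[0,0,0],0,0.06],[[0,0,0],0,0.06],[[0,0,0],0,0.06]]' >/dev/null
python3 -m inch '[[[0,0,-0.02],0,0.06],[[0,0,-0.04],0,0.06],[[0,0,-0.04],0,0.06],[[0,0,0],0,0.06]]' >/dev/null
python3 - <<'E'
from h import *
np.set_printoptions(precision=4,suppress=True)
ct=vision.read_camera("top")
P=pts(ct)
for n,x,y,zt in [("can",.507,.378,.099),("jar",.5,.311,.089),("bottle",.494,.244,.109)]:
    q=P[(np.hypot(P[:,0]-x,P[:,1]-y)<.033)&(abs(P[:,2]-zt)<.006)]
    if len(q): print(n,len(q),q.mean(0))
m=vision.cut_out("top","head")[0]["mask"];H=pts(ct,m);H=H[H[:,2]>.012]
print(cv2.minAreaRect((H[:,:2]*1000).astype(np.float32)),H[:,:2].mean(0))
Q=P[(P[:,2]>.0345)&(P[:,2]<.043)&(abs(P[:,0]-.57)<.03)&(abs(P[:,1]+.006)<.09)]
print(len(Q),Q.mean(0),cv2.minAreaRect((Q[:,:2]*1000).astype(np.float32)))
save("top2",dict(color=cv2.resize(ct["color"][180:310,90:460],None,fx=2.1,fy=2.1)))
E
python3 d.py .57 -.005 .2
```

```text
time_s: 21.15
ee_pos: [0.4925, 0.2442, 0.1039]
orientation: [[-0.185, 0.983, 0.001], [0.983, 0.185, 0.001], [0.0, 0.001, -1.0]]
contact_force: [0.1, 0.4, -1.1]
opening: 0.0242
gripper_force: 59.0
jar 27 [0.5026 0.291  0.0874]
bottle 120 [0.4912 0.2445 0.1086]
((570.6743774414062, -8.175979614257812), (28.613710403442383, 127.21671295166016), 9.343331336975098) [ 0.5694 -0.0041]
170 [ 0.5697 -0.0028  0.0366] ((568.04833984375, 14.977691650390625), (27.16122055053711, 83.72369384765625), 6.418754577636719)
pos [0.4922 0.2445 0.204 ] yaw 10.68 delta [-0.2596  0.0302  0.0038] turn 0 open 0.0599 q7 -0.05 F [-0.6 -0.5 -0.4] t 22.05
```

View pics/top2.png

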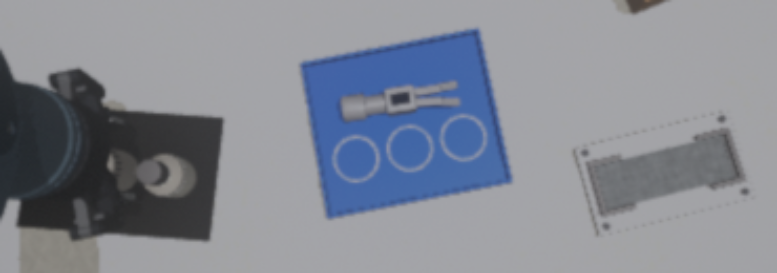

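```bash
python3 -m inch '[[[-0.04,0.005,0],0,0.06],[[-0.045,0.005,0],0,0.06],[[-0.045,0.005,0],0,0.06],[[-0.045,0.005,0],0,0.06],[[-0.0,0,0],0,0.06]]' >/dev/null
python3 - <<'E'
from h import *
np.set_printoptions(precision=4,suppress=True)
ct=vision.read_camera("top")
P=pts(ct)
for n,x,y,zt in [("can",.507,.378,.099),("jar",.5,.311,.089),("bottle",.494,.244,.109)]:
    q=P[(np.hypot(P[:,0]-x,P[:,1]-y)<.033)&(abs(P[:,2]-zt)<.006)]
    if len(q): print(n,len(q),q.mean(0))
m=vision.cut_out("top","head")[0]["mask"];H=pts(ct,m);H=H[H[:,2]>.012]
print(cv2.minAreaRect((H[:,:2]*1000).astype(np.float32)))
# dark eye
g=cv2.cvtColor(ct["color"],cv2.COLOR_RGB2GRAY);e=np.zeros_like(g,bool);e[220:234,270:292]=True
e&=(g<60)&m;H=pts(ct,e);print("eye",len(H),H.mean(0),np.median(H,0)); print(np.argwhere(e).mean(0))
mt=pts(ct,m);b=mt[mt[:,2]>.033];print(b.mean(0))
n=vision.cut_out("top","nest")[0]["mask"];N=pts(ct,n);K=N[N[:,2]>.0145];print("walls",len(K),cv2.minAreaRect((K[:,:2]*1000).astype(np.float32)))
save("top3",dict(color=cv2.resize(ct["color"][215:295,240:460],None,fx=3.6,fy=3.6,interpolation=cv2.INTER_CUBIC)))
E
python3 d.py .57 -.005 .2
```

```text
can 331 [0.5085 0.3781 0.0989]
((570.2161865234375, -8.977561950683594), (29.58049201965332, 132.228515625), 6.630081653594971)
eye 14 [ 0.5717 -0.0103  0.0379] [ 0.5723 -0.0105  0.0382]
[226.3571 280.4286]
[0.5695 0.0006 0.0362]
walls 288 ((491.7062683105469, -300.2021484375), (75.74356842041016, 164.2492218017578), 12.649928092956543)
pos [0.5431 0.0763 0.2021] yaw 10.65 delta [-0.0849  0.0114  0.002 ] turn 0 open 0.0599 q7 0.28 F [-0.6  0.1 -0.3] t 22.7
```

View pics/top3.png

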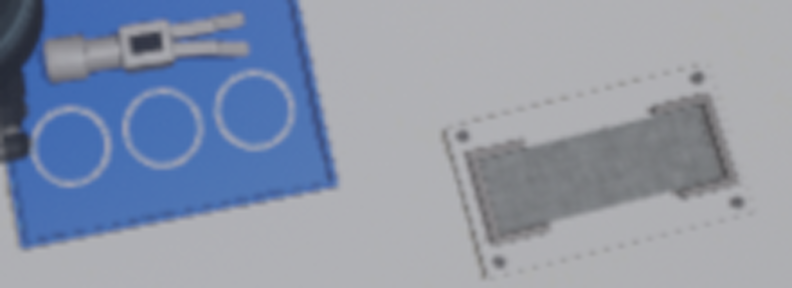

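```bash
python3 -m inch '[[[-0.04,0.005,0],0.058,0.06],[[-0.044,0.004,0],0,0.06],[[0,0,0.04],0,0.06],[[0,0,0],0,0.06],[[0,0,0],0,0.06]]' >/dev/null
python3 d.py .5705 -.009 .032 7.3
```

```text
pos [ 0.565  -0.0035  0.1625] yaw 7.5 delta [-0.0063  0.0051  0.1305] turn 0.003 open 0.0603 q7 0.42 F [0.1 0.2 0. ] t 23.2
```

```bash
python3 -m inch '[[[-0.006,0.005,0.03],0,0.06],[[0,0,0.04],0,0.06],[[0,0,0],0,0.06],[[0,0,0],0,0.06],[[0,0,0],0,0.06]]' >/dev/null
python3 d.py .5705 -.009 .032 7.3
python3 - <<'E'
from h import *
c=vision.read_camera("wrist");save("w2",c)
E
```

```text
pos [ 0.5731 -0.0103  0.0956] yaw 7.4 delta [ 0.0017 -0.0026  0.0636] turn 0.002 open 0.06 q7 0.49 F [ 0.6 -0.4  0.7] t 23.7
```

View pics/w2.png

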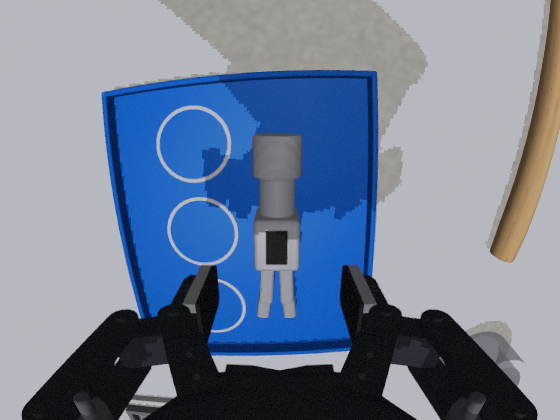

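```bash
cat > wp.py <<'E'
from h import *
def wpix(c,s,u,v,z):
    K=np.array(c["intrinsics"]);T=np.array(c["tool_from_camera"]);p=np.array([u-K[0,2],v-K[1,2]]);r=np.hypot(*p);th=r/K[0,0]
    d=np.array([*(p/max(r,1e-9)*np.sin(th)),np.cos(th)]);R=np.array(s["orientation"])
    o=R@T[:3,3]+s["ee_pos"];d=R@T[:3,:3]@d;return o+d*(z-o[2])/d[2]
E
python3 - <<'E'
from wp import *
s=arm.observe();c=vision.read_camera("wrist");R=np.array(s["orientation"])
for u,v,z in [(277,247,.037),(277,270,.037),(277,217,.037)]:
    X=wpix(c,s,u,v,z);print(X.round(4),(R.T@(X-s["ee_pos"])).round(4))
E
```

```text
[ 0.572  -0.0093  0.037 ] [ 0.0014 -0.0011  0.0586]
[ 0.574  -0.0246  0.037 ] [-0.0141 -0.0012  0.0586]
[0.5696 0.0094 0.037 ] [ 0.0202 -0.0011  0.0586]
```

```bash
python3 -m inch '[[[0.002,-0.001,0.03],0,0.06],[[0,0,0.02],0,0.06],[[0,0,0.013],0,0.06],[[0,0,0],0,0.06],[[0,0,0],0,0.06]]'
python3 -m inch '[[[0,0,0],0,0.02],[[0,0,0],0,0.02],[[0,0,0],0,0.02],[[0,0,0],0,0.02],[[0,0,0],0,0.02]]' 100
python3 -m inch '[[[0,0,-0.01],0,0.02],[[0,0,-0.02],0,0.02],[[0,0,-0.03],0,0.02],[[0,0,-0.02],0,0.02],[[0,0,0],0,0.02]]'
python3 d.py .486 -.301 .11 12.5
```

```text
time_s: 24.3
ee_pos: [0.571, -0.0093, 0.0312]
orientation: [[-0.127, 0.992, 0.001], [0.992, 0.127, -0.0], [-0.0, 0.001, -1.0]]
contact_force: [-0.8, -0.9, 0.0]
opening: 0.0603
gripper_force: 0.0
time_s: 24.8
ee_pos: [0.5712, -0.0091, 0.0315]
orientation: [[-0.128, 0.992, 0.002], [0.992, 0.128, 0.0], [0.0, 0.002, -1.0]]
contact_force: [-0.3, -0.0, 7.3]
opening: 0.0266
gripper_force: 98.6
time_s: 25.3
ee_pos: [0.5719, -0.0093, 0.113]
orientation: [[-0.128, 0.992, 0.005], [0.992, 0.128, 0.0], [-0.0, 0.005, -1.0]]
contact_force: [1.2, -0.1, -5.3]
opening: 0.0263
gripper_force: 99.4
pos [ 0.5719 -0.0093  0.113 ] yaw 7.33 delta [-0.2784 -0.1224  0.0025] turn -0.09 open 0.0263 q7 0.47 F [ 1.2 -0.1 -5.3] t 25.3
```

```bash
python3 -m inch '[[[0,0,0],-0.045,0.02],[[0,0,0],-0.045,0.02],[[-0.015,-0.008,0],0,0.02],[[-0.03,-0.017,0],0,0.02],[[-0.03,-0.017,0],0,0.02]]' >/dev/null
python3 -m inch '[[[-0.03,-0.017,0],0,0.02],[[-0.03,-0.017,0],0,0.02],[[-0.03,-0.017,0],0,0.02],[[-0.03,-0.017,0],0,0.02],[[-0.03,-0.017,0],0,0.02]]' >/dev/null
python3 -m inch '[[[-0.026,-0.014,0],0,0.02],[[-0.014,-0.007,0],0,0.02],[[0,0,0],0,0.02],[[0,0,0],0,0.02],[[0,0,0],0,0.02]]' >/dev/null
python3 d.py .486 -.301 .11 12.5
python3 - <<'E'
from wp import *
s=arm.observe();c=vision.read_camera("wrist");save("w3",c)
t=vision.read_camera("top");K=np.array(t["intrinsics"]);R=np.array(t["R"])
u,v=406.3-.3,262.0-.3
d=R.T@np.array([(u-K[0,2])/K[0,0],(v-K[1,2])/K[1,1],1]);o=-R.T@np.array(t["t"]);print(o+d*(.008-o[2])/d[2])
E
```

```text
pos [ 0.4836 -0.298   0.1098] yaw 12.61 delta [-0.0035  0.0016 -0.0002] turn 0.002 open 0.0264 q7 1.07 F [-0.6  0.2 -4.7] t 26.8
[ 0.48534292 -0.30290308  0.008     ]
```

View pics/w3.png

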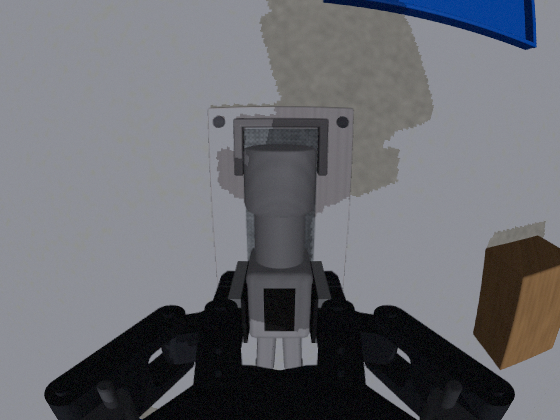

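Run:
```python
from wp import *
s=arm.observe();c=vision.read_camera("wrist");R=np.array(s["orientation"])
for u,v,z in [(219,122,.008),(343,122,.008),(244,126,.018),(319,126,.018),(281,119,.018),(236,175,.018),(326,175,.018),(210,107,.008),(352,107,.008),(277,310,.141),(281,147,.127)]:
    X=wpix(c,s,u,v,z);print((u,v),X.round(4),(R.T@(X-s["ee_pos"])).round(4))
```

```text
(219, 122) [ 0.4278 -0.2349  0.008 ] [ 0.0739 -0.0408  0.1021]
(343, 122) [ 0.5101 -0.2163  0.008 ] [0.0741 0.0436 0.1021]
(244, 126) [ 0.4462 -0.2337  0.018 ] [ 0.0711 -0.0226  0.0921]
(319, 126) [ 0.4934 -0.223   0.018 ] [0.0712 0.0259 0.0921]
(281, 119) [ 0.4685 -0.2242  0.018 ] [0.0754 0.0013 0.0921]
(236, 175) [ 0.4474 -0.2667  0.018 ] [ 0.0386 -0.0285  0.092 ]
(326, 175) [ 0.5059 -0.2535  0.018 ] [0.0387 0.0313 0.092 ]
(210, 107) [ 0.4195 -0.2259  0.008 ] [ 0.0845 -0.0469  0.1021]
(352, 107) [ 0.5137 -0.2045  0.008 ] [0.0848 0.0497 0.1021]
(277, 310) [ 0.4794 -0.2814  0.141 ] [ 0.0174 -0.0006 -0.031 ]
(281, 147) [ 0.4695 -0.2317  0.127 ] [ 0.068   0.0006 -0.0169]
```

```bash
python3 -m inch '[[[-0.006,0.002,0],0,0.02],[[0,0,0.025],0,0.02],[[0,0,0.025],0,0.02],[[0,0,0.015],0,0.02],[[0,0,0],0,0.02]]' >/dev/null
python3 -m inch '[[[0,0,0.005],0,0.02],[[0,0,0.003],0,0.02],[[0,0,0.001],0,0.02],[[0,0,0],0,0.02],[[0,0,0],0,0.02]]'
python3 d.py .4853 -.303 .0345 12.5
```

```text
time_s: 27.95
ee_pos: [0.4867, -0.3054, 0.0367]
orientation: [[-0.216, 0.976, 0.001], [0.976, 0.216, -0.0], [-0.0, 0.001, -1.0]]
contact_force: [-0.3, 0.5, -4.2]
opening: 0.0265
gripper_force: 99.0
pos [ 0.4867 -0.3054  0.0367] yaw 12.5 delta [ 0.0027 -0.0008  0.0022] turn -0.0 open 0.0265 q7 1.13 F [-0.3  0.5 -4.2] t 27.95
```

```bash
python3 -m inch '[[[0.001,0,0.0015],0,0.02],[[0,0,0.001],0,0.02],[[0,0,0],0,0.02]]'
python3 -m inch '[[[0,0,0],0,0.055],[[0,0,0],0,0.055],[[0,0,0],0,0.055],[[0,0,0],0,0.055]]' 60 >/dev/null
python3 -m inch '[[[0,0,-0.02],0,0.055],[[0,0,-0.04],0,0.055],[[0,0,-0.04],0,0.055],[[0,0,-0.04],0,0.055],[[0,0,0],0,0.085]]' >/dev/null
python3 -m inch '[[[0.03,0,0],0,0.085],[[0.045,0,0],0,0.085],[[0.045,0,0],0,0.085],[[0.045,0,0],0,0.085],[[0.045,0,0],0,0.085]]' >/dev/null
python3 - <<'E'
from wp import *
c=vision.read_camera("top");P=pts(c);save("top4",dict(color=cv2.resize(c["color"][205:305,90:460],None,fx=2.1,fy=2.1)))
m=vision.cut_out("top","head");m and print([ (x["p"],x["extent"]) for x in m])
H=pts(c,m[0]["mask"]);H=H[H[:,2]>.0225];print(cv2.minAreaRect((H[:,:2]*1000).astype(np.float32)),H[:,2].max())
for n,x,y,zt in [("can",.507,.378,.099),("jar",.5,.311,.089),("bottle",.494,.244,.109)]:
    q=P[(np.hypot(P[:,0]-x,P[:,1]-y)<.03)&(abs(P[:,2]-zt)<.006)]
    if len(q): print(n,len(q),q.mean(0))
E
python3 d.py .5315 -.0814 .2 10.6
```

```text
time_s: 28.25
ee_pos: [0.4864, -0.3043, 0.0346]
orientation: [[-0.216, 0.976, 0.001], [0.976, 0.216, 0.0], [0.0, 0.001, -1.0]]
contact_force: [-1.3, 2.4, 4.2]
opening: 0.0267
gripper_force: 100.6
[(0.84, [421.0, 258.2, 32.3, 16.9])]
((491.00885009765625, -325.721923828125), (27.032142639160156, 79.19763946533203), 12.095104217529297) 0.0440716747448853
can 337 [0.50832419 0.37792675 0.0988114 ]
jar 406 [0.49948763 0.31134427 0.08859519]
bottle 117 [0.49115096 0.24463274 0.10860424]
pos [ 0.4392 -0.0929  0.1728] yaw 13.0 delta [-0.0094  0.0925 -0.0274] turn 0.042 open 0.085 q7 0.64 F [ 0.9  0.3 -0.7] t 29.75
```

View pics/top4.png

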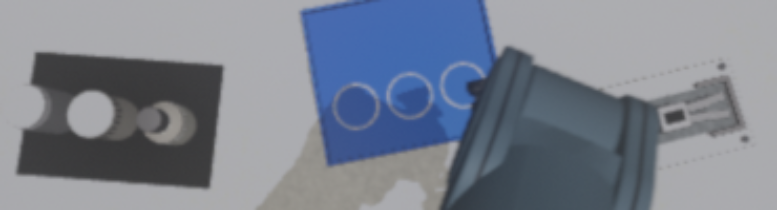

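```bash
python3 -m inch '[[[0,0,-0.027],0.042,0.06],[[0.02,0.008,0],0,0.06],[[0.04,0.014,0],0,0.06],[[0.04,0.014,0],0,0.06],[[0.04,0.014,0],0,0.06]]' >/dev/null
python3 -m inch '[[[0.04,0.014,0],0,0.06],[[0.04,0.014,0],0,0.06],[[0.04,0.014,0],0,0.06],[[0.04,0.014,0],0,0.06],[[0.02,0.008,0],0,0.06]]' >/dev/null
python3 -m inch '[[[0,0,0],0,0.06],[[0,0,0],0,0.06],[[0,0,0],0,0.06]]' >/dev/null
python3 d.py .492 .2445 .1034 10.6
python3 - <<'E'
from wp import *
c=vision.read_camera("top");save("top5",dict(color=cv2.resize(c["color"][225:295,360:450],None,fx=6,fy=6)))
m=vision.cut_out("top","head");H=pts(c,m[0]["mask"]);H=H[H[:,2]>.0225];print(m[0]["p"],cv2.minAreaRect((H[:,:2]*1000).astype(np.float32)),H[:,2].max())
E
```

```text
pos [0.4971 0.2338 0.2006] yaw 9.95 delta [ 0.0115 -0.0032  0.0972] turn -0.011 open 0.0601 q7 -0.08 F [ 0.4 -0.6  0.3] t 31.05
0.64 ((484.6465759277344, -301.5516357421875), (28.467073440551758, 127.8122329711914), 11.379982948303223) 0.043196903838188326
```

View pics/top5.png

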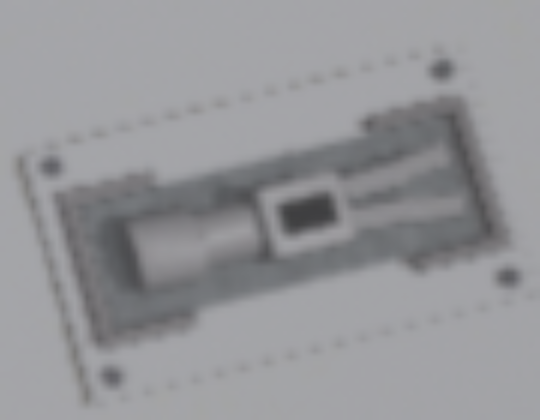

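The head lies inside the pocket (eye at crop 308,214; hole centre at 278,222). After parallax that is about 6 mm off along y, within the 16 mm limit. Now I'll return the bottle.

```bash
python3 -m inch '[[[0.0115,-0.003,0.03],0,0.06],[[0,0,0.02],-0.011,0.06],[[0,0,0],0,0.06],[[0,0,0],0,0.06]]' >/dev/null
python3 d.py .492 .2445 .1034 10.6
```

```text
pos [0.4923 0.2456 0.1512] yaw 10.62 delta [-0.001  -0.0005  0.0478] turn 0.0 open 0.0604 q7 -0.06 F [ 0.2 -0.4  0.6] t 31.55
```

```bash
python3 -m inch '[[[-0.001,0,0.02],0,0.06],[[0,0,0.02],0,0.06],[[0,0,0.007],0,0.06],[[0,0,0],0,0.06],[[0,0,0],0,0.06]]' >/dev/null
python3 -m inch '[[[0,0,0],0,0.018],[[0,0,0],0,0.018],[[0,0,0],0,0.018],[[0,0,0],0,0.018],[[0,0,0],0,0.018]]' 60
python3 -m inch '[[[0,0,-0.01],0,0.018],[[0,0,-0.02],0,0.018],[[0,0,-0.02],0,0.018],[[0,0,-0.01],0,0.018],[[0,0,0],0,0.018]]' >/dev/null
python3 d.py .5315 -.080 .165 10.6
```

```text
time_s: 32.55
ee_pos: [0.4925, 0.2458, 0.1047]
orientation: [[-0.186, 0.983, 0.001], [0.983, 0.186, 0.001], [0.001, 0.001, -1.0]]
contact_force: [-1.7, -0.1, 5.8]
opening: 0.0241
gripper_force: 58.5
pos [0.493  0.246  0.1653] yaw 10.72 delta [-3.275e-01 -2.280e-02 -2.000e-04] turn 0.002 open 0.0245 q7 -0.06 F [ 0.3 -0.4 -1.9] t 33.05
```

```bash
python3 -m inch '[[[-0.014,-0.001,0],0,0.018],[[-0.03,-0.002,0],0,0.018],[[-0.03,-0.002,0],0,0.018],[[-0.03,-0.002,0],0,0.018],[[-0.03,-0.002,0],0,0.018]]' >/dev/null
python3 -m inch '[[[-0.03,-0.002,0],0,0.018],[[-0.03,-0.002,0],0,0.018],[[-0.03,-0.002,0],0,0.018],[[-0.03,-0.002,0],0,0.018],[[-0.03,-0.002,0],0,0.018]]' >/dev/null
python3 -m inch '[[[-0.03,-0.002,0],0,0.018],[[-0.012,-0.001,0],0,0.018],[[0,0,0],0,0.018],[[0,0,0],0,0.018],[[0,0,0],0,0.018]]' >/dev/null
python3 d.py .5318 -.0785 .1057 10.6
```

```text
pos [ 0.5309 -0.077   0.1634] yaw 10.85 delta [-0.0017  0.0006  0.0577] turn 0.004 open 0.0243 q7 0.56 F [-0.6  0.1 -1.3] t 34.55
```

```bash
python3 -m inch '[[[0,0,0.02],0,0.018],[[0,0,0.02],0,0.018],[[0,0,0.01],0,0.018],[[0,0,0.005],0,0.018],[[0,0,0.002],0,0.018]]' >/dev/null
python3 -m inch '[[[0,0,0],0,0.018],[[0,0,0],0,0.018]]' | head -2
python3 -m inch '[[[0,0,0.0005],0,0.018],[[0,0,0],0,0.06],[[0,0,0],0,0.06],[[0,0,0],0,0.06],[[0,0,0],0,0.06]]' >/dev/null
python3 -m inch '[[[0,0,-0.02],0,0.06],[[0,0,-0.04],0,0.06],[[0,0,-0.03],0,0.085],[[0.015,-0.001,0],0,0.085],[[0.04,-0.002,0],0,0.085]]' >/dev/null
python3 d.py .4998 .311 .19 10.6
```

```text
time_s: 35.25
ee_pos: [0.5317, -0.0789, 0.1074]
pos [ 0.5189 -0.028   0.1974] yaw 10.38 delta [0.337  0.0422 0.0068] turn -0.004 open 0.0852 q7 0.42 F [ 0.1  0.9 -0.7] t 36.25
```

```bash
python3 -m inch '[[[0.04,0.005,0],0,0.085],[[0.045,0.005,0],0,0.085],[[0.045,0.006,0],0,0.085],[[0.045,0.006,0],0,0.085],[[0.045,0.006,0],0,0.085]]' >/dev/null
python3 -m inch '[[[0.045,0.006,0],0,0.085],[[0.045,0.006,0],0,0.085],[[0.02,0.003,0],0,0.085],[[0,0,0],0,0.085],[[0,0,0],0,0.085]]' >/dev/null
python3 -m inch '[[[0,0,0],0,0.085],[[0,0,0],0,0.085]]' >/dev/null
python3 d.py .4998 .311 .08 10.6
python3 - <<'E'
from h import *
c=vision.read_camera("top");P=pts(c)
for n,x,y,zt in [("bottle",.531,-.08,.11)]:
    q=P[(np.hypot(P[:,0]-x,P[:,1]-y)<.03)&(abs(P[:,2]-zt)<.006)]
    if len(q): print(n,len(q),q.mean(0))
E
```

```text
pos [0.4993 0.3049 0.1964] yaw 10.56 delta [0.0059 0.0016 0.1164] turn -0.001 open 0.0853 q7 -0.18 F [ 0.2 -0.1 -0.5] t 37.45
bottle 112 [ 0.52998275 -0.07879804  0.10976593]
```

Bottle is back within 1 mm of its start. Now the jar.

```bash
python3 -m inch '[[[0.005,0.001,0.02],0,0.085],[[0,0,0.04],0,0.085],[[0,0,0.04],0,0.085],[[0,0,0.014],0,0.085],[[0,0,0],0,0.085]]' >/dev/null
python3 -m inch '[[[0,0,0],0,0.085],[[0,0,0],0,0.04],[[0,0,0],0,0.04],[[0,0,0],0,0.04],[[0,0,0],0,0.04]]' 60 >/dev/null
python3 -m inch '[[[0,0,0],0,0.04],[[0,0,0],0,0.04]]' 
python3 -m inch '[[[0,0,-0.01],0,0.04],[[0,0,-0.02],0,0.04],[[0,0,-0.02],0,0.04],[[0,0,-0.01],0,0.04],[[0,0,0],0,0.04]]' >/dev/null
python3 d.py .519 -.0205 .142 10.6
```

```text
time_s: 38.7
ee_pos: [0.4998, 0.3125, 0.0839]
orientation: [[-0.186, 0.983, 0.002], [0.983, 0.186, 0.002], [0.001, 0.002, -1.0]]
contact_force: [-1.1, -0.1, 7.4]
opening: 0.0473
gripper_force: 60.9
pos [0.4998 0.3125 0.144 ] yaw 10.72 delta [-0.3308 -0.0431  0.0014] turn 0.002 open 0.0475 q7 -0.16 F [ 0.1  0.1 -1.7] t 39.2
```

```bash
python3 -m inch '[[[-0.015,-0.002,0],0,0.04],[[-0.03,-0.004,0],0,0.04],[[-0.03,-0.004,0],0,0.04],[[-0.03,-0.004,0],0,0.04],[[-0.03,-0.004,0],0,0.04]]' >/dev/null
python3 -m inch '[[[-0.03,-0.004,0],0,0.04],[[-0.03,-0.004,0],0,0.04],[[-0.03,-0.004,0],0,0.04],[[-0.03,-0.004,0],0,0.04],[[-0.03,-0.004,0],0,0.04]]' >/dev/null
python3 -m inch '[[[-0.03,-0.004,0],0,0.04],[[-0.013,-0.001,0],0,0.04],[[0,0,0],0,0.04],[[0,0,0],0,0.04],[[0,0,0],0,0.04]]' >/dev/null
python3 d.py .5185 -.0173 .0849 10.6
```

```text
pos [ 0.5175 -0.0165  0.1419] yaw 10.85 delta [-0.0011  0.0009  0.057 ] turn 0.004 open 0.0473 q7 0.44 F [-0.2  0.3 -1.7] t 40.7
```

```bash
python3 -m inch '[[[0,0,0.02],0,0.04],[[0,0,0.02],0,0.04],[[0,0,0.01],0,0.04],[[0,0,0.006],0,0.04],[[0,0,0.002],0,0.04]]' >/dev/null
python3 -m inch '[[[0,0,0],0,0.04],[[0,0,0],0,0.04]]' | head -2
python3 -m inch '[[[0,0,0.0005],0,0.04],[[0,0,0],0,0.085],[[0,0,0],0,0.085],[[0,0,0],0,0.085],[[0,0,0],0,0.085]]' >/dev/null
python3 -m inch '[[[0,0,-0.02],0,0.085],[[0,0,-0.04],0,0.085],[[0,0,-0.04],0,0.085],[[0.016,0.0025,0],0,0.085],[[0.04,0.006,0],0,0.085]]' >/dev/null
python3 -m inch '[[[0.045,0.007,0],0,0.085],[[0.045,0.007,0],0,0.085],[[0.045,0.007,0],0,0.085],[[0.045,0.007,0],0,0.085],[[0.045,0.007,0],0,0.085]]' >/dev/null
python3 -m inch '[[[0.045,0.007,0],0,0.085],[[0.045,0.007,0],0,0.085],[[0.02,0.004,0],0,0.085],[[0,0,0],0,0.085],[[0,0,0],0,0.085]]' >/dev/null
python3 -m inch '[[[0,0,0],0,0.085],[[0,0,0],0,0.085]]' >/dev/null
python3 d.py .5075 .378 .082 10.6
python3 - <<'E'
from h import *
c=vision.read_camera("top");P=pts(c)
for n,x,y,zt in [("jar",.518,-.018,.09),("bottle",.531,-.08,.11)]:
    q=P[(np.hypot(P[:,0]-x,P[:,1]-y)<.03)&(abs(P[:,2]-zt)<.006)]
    if len(q): print(n,len(q),q.mean(0))
E
```

```text
time_s: 41.4
ee_pos: [0.5175, -0.0176, 0.0849]
pos [0.506  0.3755 0.1839] yaw 10.57 delta [0.0023 0.0019 0.1019] turn -0.001 open 0.0851 q7 -0.28 F [ 0.3  0.6 -0.2] t 43.6
jar 393 [ 0.51712867 -0.01709035  0.08962597]
bottle 113 [ 0.52990113 -0.07882476  0.1094515 ]
```

Both are within 2 mm. Now the can.

```bash
python3 -m inch '[[[0.001,0.002,0.02],0,0.085],[[0,0,0.04],0,0.085],[[0,0,0.03],0,0.085],[[0,0,0.01],0,0.085],[[0,0,0],0,0.085]]' >/dev/null
python3 -m inch '[[[0,0,0],0,0.085],[[0,0,0],0,0.04],[[0,0,0],0,0.04],[[0,0,0],0,0.04],[[0,0,0],0,0.04]]' 60 >/dev/null
python3 -m inch '[[[0,0,0],0,0.04],[[0,0,0],0,0.04]]' 
python3 -m inch '[[[0,0,-0.01],0,0.04],[[0,0,-0.02],0,0.04],[[0,0,-0.02],0,0.04],[[0,0,-0.01],0,0.04],[[0,0,0],0,0.04]]' >/dev/null
python3 d.py .507 .0425 .142 10.6
```

```text
time_s: 44.85
ee_pos: [0.508, 0.3793, 0.0854]
orientation: [[-0.186, 0.983, 0.002], [0.983, 0.186, 0.002], [0.001, 0.002, -1.0]]
contact_force: [-1.2, -0.3, 6.4]
opening: 0.0461
gripper_force: 60.6
pos [0.5079 0.3792 0.1454] yaw 10.71 delta [-0.3306 -0.0635  0.0028] turn 0.002 open 0.046 q7 -0.26 F [-0.6  0.3 -2. ] t 45.35
```

```bash
python3 -m inch '[[[-0.015,-0.003,0],0,0.04],[[-0.03,-0.006,0],0,0.04],[[-0.03,-0.006,0],0,0.04],[[-0.03,-0.006,0],0,0.04],[[-0.03,-0.006,0],0,0.04]]' >/dev/null
python3 -m inch '[[[-0.03,-0.006,0],0,0.04],[[-0.03,-0.006,0],0,0.04],[[-0.03,-0.006,0],0,0.04],[[-0.03,-0.005,0],0,0.04],[[-0.03,-0.005,0],0,0.04]]' >/dev/null
python3 -m inch '[[[-0.03,-0.005,0],0,0.04],[[-0.014,-0.002,0],0,0.04],[[0,0,0],0,0.04],[[0,0,0],0,0.04],[[0,0,0],0,0.04]]' >/dev/null
python3 d.py .5069 .044 .0864 10.6
```

```text
pos [0.5072 0.0454 0.1435] yaw 10.84 delta [-0.0014 -0.0005  0.0571] turn 0.004 open 0.0457 q7 0.3 F [ 0.  -0.8 -2.8] t 46.85
```

```bash
python3 -m inch '[[[0,0,0.02],0,0.04],[[0,0,0.02],0,0.04],[[0,0,0.01],0,0.04],[[0,0,0.006],0,0.04],[[0,0,0.002],0,0.04]]' >/dev/null
python3 -m inch '[[[0,0,0],0,0.04],[[0,0,0],0,0.04]]' | head -2
python3 -m inch '[[[0,0,0.0005],0,0.04],[[0,0,0],0,0.085],[[0,0,0],0,0.085],[[0,0,0],0,0.085],[[0,0,0],0,0.085]]' >/dev/null
python3 -m inch '[[[0,0,-0.02],0,0.085],[[0,0,-0.04],0,0.085],[[0,0,-0.04],0,0.085],[[0.016,0.002,-0.03],0,0.085],[[0.04,0.006,0],0,0.085]]' >/dev/null
python3 -m inch '[[[0.045,0.007,0],0,0.085],[[0.045,0.007,0],0,0.085],[[0.045,0.007,0],0,0.085],[[0.045,0.007,0],0,0.085],[[0,0,0],0,0.085]]' >/dev/null
python3 -m inch '[[[0,0,0],0,0.085],[[0,0,0],0,0.085]]' >/dev/null
python3 - <<'E'
from h import *
c=vision.read_camera("top");P=pts(c);save("end",c)
for n,x,y,zt in [("can",.507,.043,.1),("jar",.518,-.018,.09),("bottle",.531,-.08,.11)]:
    q=P[(np.hypot(P[:,0]-x,P[:,1]-y)<.03)&(abs(P[:,2]-zt)<.006)]
    if len(q): print(n,len(q),q.mean(0))
m=vision.cut_out("top","head");H=pts(c,m[0]["mask"]);H=H[H[:,2]>.0225];print(m[0]["p"],m[0]["extent"],cv2.minAreaRect((H[:,:2]*1000).astype(np.float32)))
E
```

```text
time_s: 47.55
ee_pos: [0.5072, 0.0443, 0.0863]
can 340 [0.50782847 0.04399619 0.0996872 ]
jar 388 [ 0.51709783 -0.01711357  0.08966547]
bottle 113 [ 0.52991591 -0.07881619  0.10933022]
0.83 [411.6, 261.9, 54.5, 23.4] ((485.35565185546875, -300.7903137207031), (28.509462356567383, 127.15909576416016), 12.443377494812012)
```

View pics/end.png

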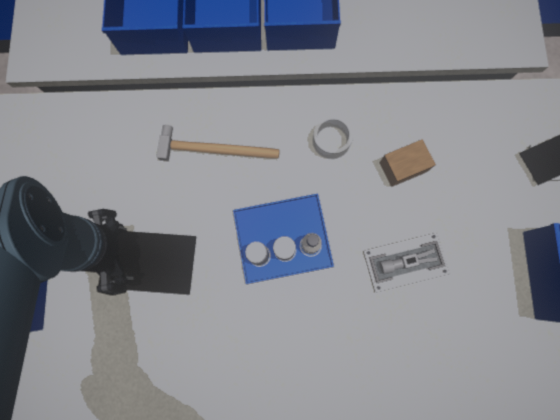

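The final view shows the can at (258,254), jar (285,248) and bottle (311,243) back on their spots. The head is in the nest at (411,261), and the bystanders have not moved.

```bash
python3 -c "
from station import arm
print(arm.job_done())"
```

```text
the job is handed in; nothing more can be done
None
```

The job is handed in, though no verdict came back: in the last top picture the hammer head lay flat in the nest pocket, the can, jar and bottle stood within about 2 mm of their starting spots, and the hammer, tape roll and carton had not moved; it took about 49 s of the 152 s allowed.

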